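Gather the gate hardware into the drawer

ROBOT

A 6-joint arm with a two-finger parallel gripper is mounted at the origin on the work surface. World frame = base frame: x ahead of the robot, y to its left, z up, the work surface at z = 0. Lengths are in m, angles in rad, forces in N, time in s.
With the tool pointing down it reaches from about 0.35 to 0.975 m from the base axis. Payload 4.9 kg.
Tool frame: the origin (TCP) lies at the very end of the fingers, on their centre line; the grasp point (between the pads) lies 19 mm behind it (ctrl.pinch_z is the distance from the TCP to the grasp point, in m); z points along the fingers, y is the direction in which the jaws open and shut (so a half turn about z gives the same grasp; the last joint's range is limited). The gripper opens to 85 mm and grips with 20 to 120 N. Pads are 22 mm wide; open, the fingers measure 114 mm over their backs; the gripper's body (76 mm by 85 mm) begins 54 mm behind the grasp point. The pads swing forward as they close: fully open they stand 13 mm farther back than shut.
Start: joints at [1.062, 0.053, 1.613, -0, 1.476, -0.119], TCP at [0.237, 0.578, 0.231] pointing down, gripper open.
Joint ranges: [-3.01, 3.01], [-1.01, 2.22], [0.06, 2.58], [-1.02, 4.17], [0.09, 2.62], [-3.14, 3.14]. Speed limits (rad/s): [2.57, 2.57, 3.14, 3.14, 3.14, 3.14].

INTERFACE

Orientations are given as a rotation vector (axis times angle).
In Python, from station import ctrl gives the robot as it stands.
- The arm moves only by the tool carry_out, never from a script. Its argument "series" is a list of rows, each a list of 7 numbers: the shift along the world's x, y, z each as a share of 0.025 m, from -1 to 1, then the turn, a rotation vector about the world's x, y, z each as a share of 0.1 rad, from -1 to 1, then the opening, from 0 (shut) to 1 (fully open). A call has 1 to 12 rows; each row shifts and turns the commanded pose from where the row before left it; what a row does not reach is not made up. A row lasts 1/10 s, in which the tool goes at most 50 mm and 8.59 degrees, less where a joint would pass 70% of its speed; a pose out of reach is approached as far as the arm can. A call with a number of a shift or a turn outside -1 to 1 is refused whole. A call with a gripper value outside its range is refused whole. The fingers move at their own pace and stop on an object; "grip_force" is the grip in N (left out, the last holds). Time passes only in rows, so rows that do not move let the fingers close. It gives the time, the measured TCP pose, the force and the opening at its end, in the units of the state.
- ctrl.get_obs(): the state, without advancing time (a new reading comes with each control period).
- ctrl.get_image(name): name is "side" or "top" or "wrist"; returns a dict with "frame" (480x640x3 uint8, blue, green, red), "fx", "fy", "cx", "cy" (pixels), "k1" (the pictures are not rectified: a ray, as slopes to the right and down, at radius r is drawn at 1 + k1 r^2 times it, then the intrinsics apply), "R" (3x3) and "t" (3): a world point X has camera coordinates R X + t; the wrist camera has in their place "hand_eye" (4x4, takes a point from camera to tool coordinates, whose origin is the TCP and whose axes are the flange's). Camera axes: x right, y down, z forward; pixel columns grow to the right and rows downward; lengths in m; the calibration is good to about 2 mm. A picture is of the moment at which its call begins: read the wrist's pose just before it. There is no depth.
- ctrl.finish_job(): hands the job in, once; it reports no verdict.
Trained networks look in a picture, given as the dict that the camera call returned (one of the last four; its "shot" number tells which), for a name from the list of things; names that differ only in an ending like _2 or _b are one class to them, and where a whole thing is asked for, a point or a joint stands for the part that bears it (a point fixed in the world has none). Each returns a list of dicts, best first, with "p" (0 to 1); they miss things now and then, are a little off and sometimes report something else, mostly with a low value. They report only what shows in the picture. A call takes as long as a camera call. They do not tell look-alikes from the thing itself.
- ctrl.trace(picture, name): "mask" (480x640 bool, what is visible of it) and "rect" ([left, top, width, height] as shares, 0 to 1, of the picture: columns of its width, rows of its height, round what is visible of it).
- ctrl.mark_of(picture, name): "position" ([column, row] as shares, 0 to 1, of the picture: columns of its width, rows of its height: a listed point, or the origin of a listed thing).
The state is a dict: "t": time; "q": joint angles; "dq": joint speeds; "effort": joint torques, N m; "tool_pos": TCP position; "tool_rot": TCP orientation; "contact_force": force on the tool from outside, world axes, zero at the start; "wrist_torque": the same for the moment, N m; "opening": finger opening in m.
Only numpy, scipy, OpenCV 4.12 (cv2) and the standard library are available. Lean on these libraries where they do the work, as an engineer would, in place of code of your own. Each camera call takes 0.05 s, during which the arm holds its last target.

TASK

On the bench lie a large and a small barrel bolt, a large and a small padlock, and a large and a small door knob. Gather the large one of each into the open drawer for the garden gate: the large bolt lying lengthwise in the long tin, the large padlock flat in the square tin, and the large knob standing upright in the round tin, each resting on its tin's floor. Leave the three small ones where they are.

Things in the scene. Friction and masses are not known exactly. Their poses are not given: they have to be found in the camera images.
- large_bolt: The large barrel bolt, the longer of the two: black iron plate 130 long (x), 34 wide (y), 3 mm thick, with a steel rod along it. Hold it by the block-shaped middle strap, 36 long (x), 20 wide (y), top 24 mm above the underside, jaws closing along y above the plate. End straps and a rod stud are no higher. Origin: centre of the underside; z up. About 0.15 to 0.31 kg.
- small_bolt: The small barrel bolt, the shorter of the two: black iron plate 84 long (x), 26 wide (y), 3 mm thick, with a steel rod along it. Hold it by the block-shaped middle strap, 24 long (x), 15 wide (y), top 18 mm above the underside, jaws closing along y above the plate. End straps and a rod stud are no higher. Origin: centre of the underside; z up. Stays where it is.
- large_padlock: The large padlock: lying flat, a brass block 40 (x) by 50 (y) by 24 mm thick with a closed steel shackle sticking out to +x; 66 mm long overall. Origin: underside, middle of the overall length, so the block's centre is 13 mm to -x of it. z up. About 0.2 to 0.42 kg.
- small_padlock: The small padlock: lying flat, a brass block 26 (x) by 32 (y) by 16 mm thick with a closed steel shackle sticking out to +x; 44 mm long overall. Origin: underside, middle of the overall length, so the block's centre is 9 mm to -x of it. z up. Stays where it is.
- large_knob: The large door knob: brass, standing upright on its round foot plate 54 mm across, with a narrow neck and a round knob 46 mm across; total height 48 mm, the widest band 28 to 38 mm above the underside. Origin: centre of the underside; z up. About 0.2 to 0.4 kg.
- small_knob: The small door knob: brass, standing upright on its round foot plate 37 mm across, with a narrow neck and a round knob 31 mm across; total height 33 mm, the widest band 19 to 26 mm above the underside. Origin: centre of the underside; z up. Stays where it is.
- long_tin: Long narrow shallow steel tin lying in the drawer: outside 168 (x) by 72 (y) by 9 mm high, walls and floor 3 mm thick, so the inside is 162 by 66 mm and 6 mm deep. Origin: centre of its underside (8 mm above the bench); x along its length, z up. Fixed.
- square_tin: Square shallow steel tin in the drawer: outside 100 by 100 by 9 mm high, walls and floor 3 mm, inside 94 by 94 mm and 6 mm deep. Origin: centre of its underside (8 mm above the bench), z up. Fixed.
- round_tin: Round shallow steel tin in the drawer: outside diameter 92, 9 mm high, wall and floor 3 mm, inside diameter 86 mm and 6 mm deep. Origin: centre of its underside (8 mm above the bench), z up. Fixed.
- drawer: Open wooden drawer lying on the bench, holding the three tins side by side along its y, about 110 mm apart, in any order: 204 (x) by 352 (y) mm, walls 8 mm thick, 35 mm high, floor 8 mm thick; front board at -x, 45 mm high, outer face 116 mm from the origin, with a brass pull 18 mm proud. Origin: centre of its underside. Fixed.
Not all that is in view belongs to the job. What is shaped like the large_bolt but green is not meant.

How it is judged:
By the outcome, as a careful person would: the job done as asked, in the order asked, and still so for the second after the job is handed in, with the robot touching nothing.
It also fails if it takes over 96 s, if anything falls off the work surface, if the arm or the gripper's body presses on something with over 40 N, if the wrist force passes 120 N, or if a joint passes its speed limit or range.

## Working session

There is one attempt and no reset: what is moved stays moved. The work goes in short steps, Python scripts to look and compute and a tool call to move; the robot and the scene stay as the last step left them, time stands still between calls to the robot, and variables do not carry over. Pictures are saved under pics/ and viewed, and the job is handed in when it is done.

Besides the shell and the picture viewer there is one more tool, called after "Call:" as a command line: name --pt "numbers of a row" for each row, then --argument value for the rest. carry_out: Moves the arm, as the interface text tells. Shift numbers are shares of 0.025 m and turn numbers shares of 0.1 rad, none past 1 either way. Its arguments: {"type":"object","properties":{"series":{"type":"array"},"grip_force":{"type":"number"}},"required":["series"]}

```bash
mkdir -p pics; ls; python3 - <<'E'
from station import ctrl
import cv2
o=ctrl.get_obs()
for k in o: print(k,o[k])
for n in ("top","side"):
    d=ctrl.get_image(n); cv2.imwrite(f"pics/{n}0.png",d["frame"])
    print(n,d["fx"],d["cx"],d["cy"],d["k1"],d["R"],d["t"])
E
```

```text
pics
t 0.0
q [ 1.06197780e+00  5.33842849e-02  1.61431067e+00  3.30398152e-05
  1.47601722e+00 -1.19037634e-01]
dq [ 0.00193533 -0.00094298 -0.00083538 -0.00139326  0.00102834  0.00095697]
effort [ 9.71000045e-04 -3.93697572e+01 -3.70168912e+01 -4.87105251e-05
  7.22828656e-03  3.57052636e-05]
tool_pos [0.23719278 0.5775572  0.23003607]
tool_rot [-0.60826962 -3.08144351  0.00315   ]
contact_force [-0.10729513 -0.11929319  0.2569628 ]
wrist_torque [-0.04305805  0.01260421 -0.04472289]
opening 0.08570656924152281
top 620.7505044609952 324.3792016259507 241.63988023987488 -0.12041562873830483 [[ 0.01431957 -0.99987289 -0.00701051]
 [-0.97996307 -0.01264072 -0.19877777]
 [ 0.19866388  0.00971645 -0.98001952]] [-0.01964208  0.47194717  1.20470948]
side 439.7533099977358 321.1496484498937 248.6400193131538 0.0226881573710978 [[ 0.75679602 -0.65360056 -0.00812958]
 [-0.37064523 -0.41885475 -0.8289649 ]
 [ 0.53840681  0.63037053 -0.55924154]] [-0.37902202  0.18751024  0.66612221]
```

View pics/top0.png

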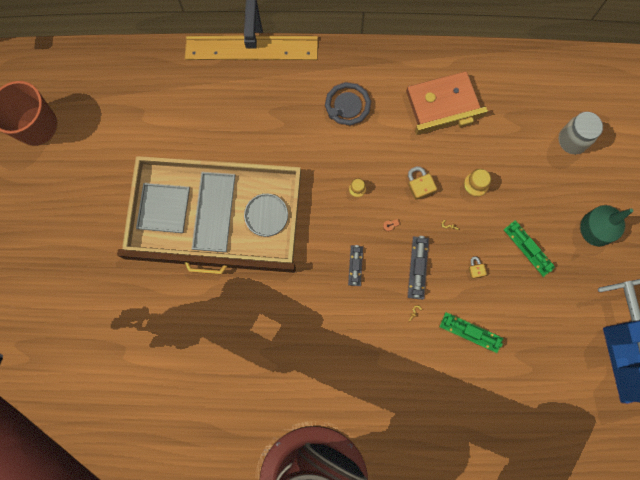

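View pics/side0.png

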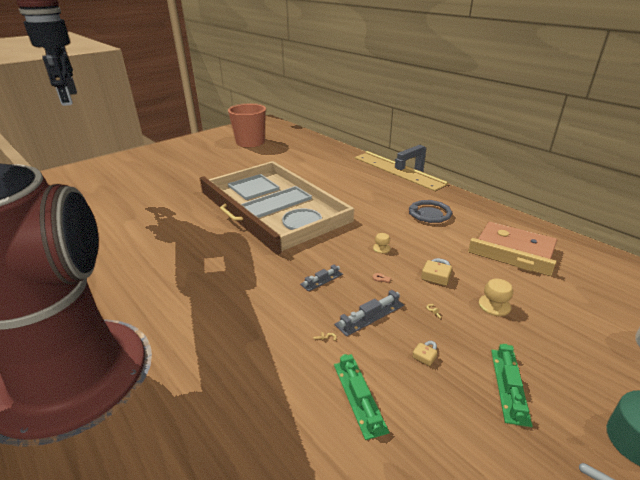

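Top view: large bolt (419,267), small bolt (356,265), two green look-alikes (529,248) and (471,332). Large padlock (422,184), small padlock (478,268), large knob (479,182), small knob (357,188). Square tin (163,208), long tin (214,212), round tin (266,214); the drawer front faces the robot. Next I'll measure them.

```bash
cat > h.py <<'E'
import numpy as np, cv2
from scipy.spatial.transform import Rotation as Ro
from station import ctrl
def cam(d,obs=None):
    if "R" in d: return np.array(d["R"]),np.array(d["t"])
    H=np.array(d["hand_eye"]); T=np.eye(4); T[:3,:3]=Ro.from_rotvec(obs["tool_rot"]).as_matrix(); T[:3,3]=obs["tool_pos"]
    W=np.linalg.inv(T@H); return W[:3,:3],W[:3,3]
def K(d): return np.array([[d["fx"],0,d["cx"]],[0,d["fy"],d["cy"]],[0,0,1.]])
def toworld(d,px,z,obs=None):
    R,t=cam(d,obs); p=np.array(px,float).reshape(-1,1,2)
    n=cv2.undistortPoints(p,K(d),np.array([d["k1"],0,0,0.])).reshape(-1,2)
    r=np.c_[n,np.ones(len(n))]@R; c=-R.T@t
    return c+r*((z-c[2])/r[:,2])[:,None]
def topx(d,X,obs=None):
    R,t=cam(d,obs); return cv2.projectPoints(np.array(X,float).reshape(-1,1,3),cv2.Rodrigues(R)[0],t,K(d),np.array([d["k1"],0,0,0.]))[0].reshape(-1,2)
def rect(mask,d,z,obs=None):
    c=max(cv2.findContours(mask.astype(np.uint8),0,2)[0],key=cv2.contourArea).reshape(-1,2)
    w=toworld(d,c,z,obs)[:,:2]
    (x,y),(a,b),th=cv2.minAreaRect((w*1000).astype(np.float32))
    if a<b: a,b,th=b,a,th+90
    return np.round([x,y,a,b,(th+90)%180-90],1)
E
python3 - <<'E'
from h import *
zs=dict(large_bolt=.012,small_bolt=.009,large_padlock=.02,small_padlock=.01,large_knob=.03,small_knob=.02,long_tin=.017,square_tin=.017,round_tin=.017,drawer=.035)
mz=dict(long_tin=.008,square_tin=.008,round_tin=.008)
for cn in("top","side"):
    d=ctrl.get_image(cn); 
    for n,z in zs.items():
        for r in ctrl.trace(d,n)[:3]:
            print(cn,n,"%.2f"%r["p"],"px",np.round(np.array(r["rect"])*[640,480,640,480]), rect(r["mask"],d,z))
        for r in ctrl.mark_of(d,n)[:3]:
            px=np.array(r["position"])*[640,480]
            print("    mark %.2f"%r["p"],px.round(1),toworld(d,px,mz.get(n,0))[0].round(4))
E
```

```text
top large_bolt 0.79 px [505. 220.  48.  56.] [ 471.1 -440.7  129.8   35.7   37.3]
top large_bolt 0.58 px [439. 312.  63.  38.] [ 295.7 -313.7  131.9   34.7   65.8]
top large_bolt 0.56 px [408. 237.  21.  60.] [ 428.1 -207.6  129.    33.5   -6.1]
    mark 0.93 [470.3 330. ] [ 0.3007 -0.3146  0.    ]
    mark 0.77 [419.7 270.4] [ 0.4233 -0.2118  0.    ]
    mark 0.61 [528.9 247.6] [ 0.4745 -0.4453  0.    ]
top small_bolt 0.62 px [347. 246.  16.  41.] [430.8 -77.5  86.3  26.   -3.4]
top small_bolt 0.55 px [465. 167.  27.  28.] [ 614.5 -336.5   62.9   52.2  -26.8]
    mark 0.89 [350.9 269. ] [ 0.4245 -0.0687  0.    ]
top large_padlock 0.69 px [409. 167.  27.  35.] [ 610.1 -213.    67.6   51.3   21.8]
    mark 0.64 [417.9 184. ] [ 0.6103 -0.2112  0.    ]
top small_padlock 0.82 px [466. 262.  21.  15.] [ 426.6 -329.9   35.7   33.6   -1.7]
    mark 0.59 [475.  270.7] [ 0.4239 -0.328   0.    ]
top large_knob 0.65 px [462. 168.  33.  28.] [ 608.9 -331.9   61.9   53.4  -27. ]
    mark 0.61 [473.7 182.8] [ 0.615 -0.332  0.   ]
top small_knob 0.72 px [409. 237.  24.  64.] [ 427.7 -206.1  130.7  
[... 2058 characters left out ...]
x [281. 209.  39.  23.] [533.2 118.7  93.2  73.6  -3.3]
    mark 0.84 [275.5 205.5] [0.5354 0.2118 0.008 ]
side square_tin 0.65 px [227. 173.  53.  26.] [547.8 325.  115.6 105.2  85.4]
side square_tin 0.38 px [372. 235.  17.  16.] [598.2 -83.1  74.9  32.9  43.5]
side square_tin 0.27 px [424. 259.  28.  25.] [ 606.2 -217.8   85.6   53.1   27.5]
    mark 0.86 [251.4 188.1] [0.5442 0.3324 0.008 ]
    mark 0.60 [277.1 206.5] [0.5352 0.205  0.008 ]
side round_tin 0.96 px [285. 208.  35.  23.] [533.5 116.1  99.   70.1   1.5]
    mark 0.62 [302.5 222.5] [0.5337 0.1036 0.008 ]
side drawer 0.95 px [200. 164. 154.  89.] [524.  213.5 424.2 245.3  87. ]
    mark 0.73 [276.3 211.2] [0.5279 0.1992 0.    ]
```

Call:
carry_out --pt "0.6 -1 0 0 0 0.24 1" --pt "0.6 -1 0 0 0 0.24 1" --pt "0.6 -1 0 0 0 0.24 1" --pt "0.6 -1 0 0 0 0.24 1" --pt "0.6 -1 0 0 0 0.24 1" --pt "0.6 -1 0 0 0 0.24 1" --pt "0.6 -1 0 0 0 0.24 1" --pt "0.6 -1 0 0 0 0.24 1" --pt "0.6 -1 0 0 0 0.24 1" --pt "0.6 -1 0 0 0 0.24 1" --pt "0.6 -1 0 0 0 0.24 1" --pt "0.6 -1 0 0 0 0.24 1"

```text
t: 3.4
tool_pos: [0.418, 0.277, 0.2315]
tool_rot: [0.158, 3.137, 0.0]
contact_force: [0.3, 0.7, -1.1]
opening: 0.0852
```

Call:
carry_out --pt "0.04 -1 0 0 0 0 1" --pt "0.04 -1 0 0 0 0 1" --pt "0.04 -1 0 0 0 0 1" --pt "0.04 -1 0 0 0 0 1" --pt "0.04 -1 0 0 0 0 1" --pt "0.04 -1 0 0 0 0 1" --pt "0.04 -1 0 0 0 0 1" --pt "0.04 -1 0 0 0 0 1" --pt "0.04 -1 0 0 0 0 1" --pt "0.04 -1 0 0 0 0 1" --pt "0 -1 0 0 0 0 1" --pt "0 -1 0 0 0 0 1"

```text
t: 4.6
tool_pos: [0.4274, -0.0229, 0.2315]
tool_rot: [0.16, 3.137, -0.0]
contact_force: [-0.1, -0.4, 0.1]
opening: 0.0855
```

Call:
carry_out --pt "0 -1 0 0 0 0 1" --pt "0 -1 0 0 0 0 1" --pt "0 -1 0 0 0 0 1" --pt "0 -1 0 0 0 0 1" --pt "0 -1 0 0 0 0 1" --pt "0 -1 0 0 0 0 1" --pt "0 -1 0 0 0 0 1" --pt "0 -0.5 0 0 0 0 1" --pt "0 0 0 0 0 0 1" --pt "0 0 0 0 0 0 1"

```text
t: 5.6
tool_pos: [0.4275, -0.2089, 0.2312]
tool_rot: [-0.16, -3.137, -0.001]
contact_force: [0.7, 0.6, 0.1]
opening: 0.0851
```

```bash
cat >> h.py <<'E'
def st():
    o=ctrl.get_obs(); R=Ro.from_rotvec(o["tool_rot"]).as_matrix()
    j=np.degrees(np.arctan2(R[1,1],R[0,1])); j=(j+90)%180-90
    print("t %.2f pos"%o["t"],np.array(o["tool_pos"]).round(4),"jaw deg %.2f"%j,"zdir",R[:,2].round(4),"F",np.array(o["contact_force"]).round(1),"open %.4f"%o["opening"],"q6 %.2f"%o["q"][5])
    return o
E
python3 - <<'E'
from h import *
o=st(); d=ctrl.get_image("wrist"); cv2.imwrite("pics/w1.png",d["frame"])
print(np.array(d["hand_eye"]).round(3),d["fx"],d["k1"])
for n,z in dict(large_bolt=.003,large_padlock=.024,large_knob=.03,small_bolt=.003).items():
    for r in ctrl.trace(d,n)[:3]: print(n,"%.2f"%r["p"],np.round(np.array(r["rect"])*[640,480,640,480]),rect(r["mask"],d,z,o))
    for r in ctrl.mark_of(d,n)[:3]:
        px=np.array(r["position"])*[640,480]; print("   mark %.2f"%r["p"],px.round(),toworld(d,px,0,o)[0].round(4))
E
```

```text
t 5.60 pos [ 0.4275 -0.2089  0.2312] jaw deg 84.16 zdir [-1.e-04  7.e-04 -1.e+00] F [0.7 0.6 0.1] open 0.0851 q6 -2.08
[[-0.001 -0.966 -0.257  0.065]
 [ 1.    -0.001 -0.    -0.001]
 [ 0.    -0.257  0.966 -0.141]
 [ 0.     0.     0.     1.   ]] 366.40000744169487 -0.017170143492417043
large_bolt 0.95 [ 45. 218. 120. 102.] [ 473.5 -450.   133.5   43.4   39.6]
large_bolt 0.55 [119.  41. 146.  82.] [ 295.2 -321.5  138.9   34.8   66.1]
   mark 0.83 [194.  81.] [ 0.2958 -0.318   0.    ]
   mark 0.64 [323. 211.] [ 0.4331 -0.2088  0.    ]
   mark 0.61 [109. 271.] [ 0.4744 -0.4467  0.    ]
large_padlock 0.94 [300. 333.  58.  57.] [ 603.5 -216.6   68.9   53.4   22.6]
   mark 0.64 [333. 364.] [ 0.6131 -0.2156  0.    ]
large_knob 0.72 [202. 354.  51.  62.] [ 604.2 -334.7   76.7   48.8  -30.3]
   mark 0.74 [324. 211.] [ 0.4328 -0.2084  0.    ]
small_bolt 0.97 [434. 156.  29.  86.] [433.7 -80.9  87.   29.1  -3.3]
```

View pics/w1.png

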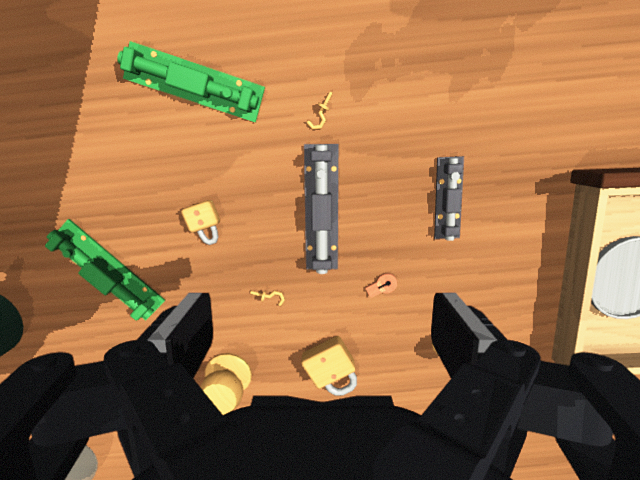

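Wrist view: the black large bolt lies at (321,208), plate corners about (305,144)–(338,270). The candidates are black large (321,208), black small (449,198), and green at (190,80) and (104,268). The longer black one fits: the green ones are ruled out and the small one is only 84 mm long. I'll check it in an enlarged crop.

```bash
python3 - <<'E'
from h import *
o=st(); d=ctrl.get_image("wrist"); f=d["frame"]
c=cv2.resize(f[130:290,280:480],None,fx=4,fy=3.7,interpolation=cv2.INTER_CUBIC)
c=cv2.resize(f[130:285,280:480],(774,600),interpolation=cv2.INTER_CUBIC); cv2.imwrite("pics/w1c.png",c)
g=cv2.cvtColor(f,cv2.COLOR_BGR2HSV)
# low-saturation = iron/steel
m=((g[...,1]<90)).astype(np.uint8); m[:, :295]=0;m[:,350:]=0;m[:135]=0;m[280:]=0
m=cv2.morphologyEx(m,cv2.MORPH_CLOSE,np.ones((5,5)))
print(m.sum(),rect(m,d,.003,o))
for px in [(305,144),(338,144),(338,270),(306,270)]: print(toworld(d,px,.003,o)[0].round(4))
# strap outline
for px in [(311,190),(331,190),(331,226),(311,226)]: print("strap",toworld(d,px,.024,o)[0].round(4))
E
```

```text
t 6.05 pos [ 0.4276 -0.2091  0.2314] jaw deg 84.20 zdir [ 2.e-04 -1.e-04 -1.e+00] F [-0.4  0.2  0. ] open 0.0858 q6 -2.08
4208 [ 432.5 -210.9  134.1   33.8   -5.5]
[ 0.3642 -0.2201  0.003 ]
[ 0.3675 -0.188   0.003 ]
[ 0.4975 -0.1998  0.003 ]
[ 0.494  -0.2339  0.003 ]
strap [ 0.4069 -0.2183  0.024 ]
strap [ 0.4089 -0.1994  0.024 ]
strap [ 0.4439 -0.2027  0.024 ]
strap [ 0.4419 -0.2222  0.024 ]
```

View pics/w1c.png

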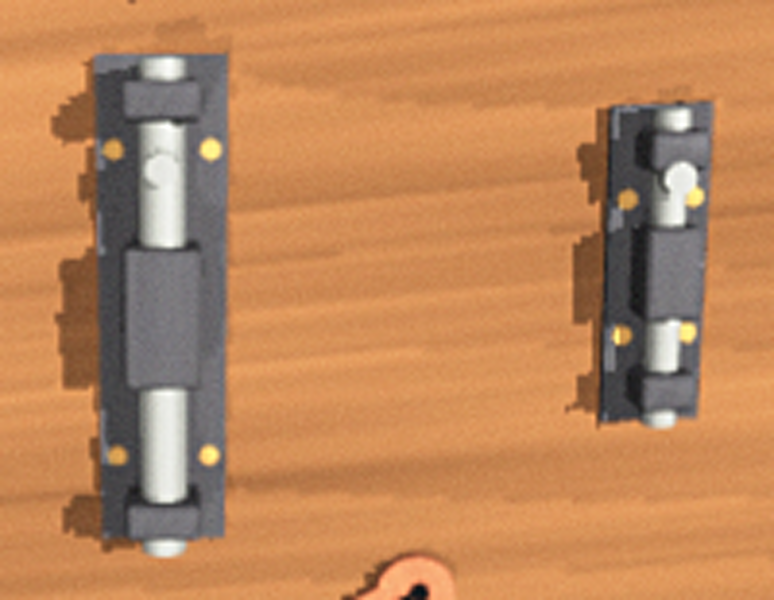

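The crop confirms it: the large bolt is black, about 130 × 34 mm, with its strap centre at about (0.430, -0.210) and yaw about -5.6°. Descending and gripping.

Call:
carry_out --pt "0.1 -0.04 -1 0 0 0 0.7" --pt "0 0 -1 0 0 0 0.7" --pt "0 0 -1 0 0 0 0.7" --pt "0 0 -1 0 0 0 0.7" --pt "0 0 -1 0 0 0 0.7" --pt "0 0 -1 0 0 0 0.7" --pt "0 0 -1 0 0 0 0.7" --pt "0 0 -0.9 0 0 0 0.7" --pt "0 0 -0.5 0 0 0 0.7" --pt "0 0 -0.5 0 0 0 0.7" --pt "0 0 0 0 0 0 0.7" --pt "0 0 0 0 0 0 0.7" --grip_force 50

```text
t: 7.3
tool_pos: [0.4304, -0.2107, 0.0094]
tool_rot: [0.16, 3.137, -0.001]
contact_force: [-0.4, -0.1, 0.6]
opening: 0.0594
```

```bash
python3 - <<'E'
from h import *
o=st(); d=ctrl.get_image("wrist"); cv2.imwrite("pics/w2.png",d["frame"])
E
```

```text
t 7.30 pos [ 0.4304 -0.2107  0.0094] jaw deg 84.17 zdir [ 7.e-04 -5.e-04 -1.e+00] F [-0.4 -0.1  0.6] open 0.0594 q6 -2.08
```

View pics/w2.png

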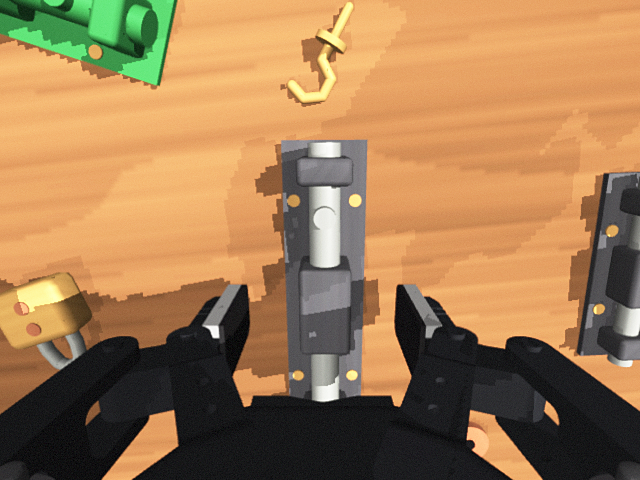

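The fingers straddle the middle strap (302–350, 258–352) and are centred on it. I'll lower 2 mm and close.

Call:
carry_out --pt "0 0 -0.1 0 0 0 0.5" --pt "0 0 0 0 0 0 0" --pt "0 0 0 0 0 0 0" --pt "0 0 0 0 0 0 0" --pt "0 0 0 0 0 0 0" --pt "0 0 0 0 0 0 0" --pt "0 0 0 0 0 0 0"

```text
t: 8.05
tool_pos: [0.4305, -0.2107, 0.007]
tool_rot: [0.16, 3.137, -0.001]
contact_force: [-0.2, 0.3, 4.9]
opening: 0.019
```

Call:
carry_out --pt "0 0 0.4 0 0 0 0" --pt "0 0 0.8 0 0 0 0" --pt "0 0 1 0 0 0 0" --pt "0 0 1 0 0 0 0" --pt "0 0 0.8 0 0 0 0" --pt "0 0 0 0 0 0 0"

```text
t: 8.65
tool_pos: [0.4315, -0.2114, 0.1092]
tool_rot: [0.159, 3.133, -0.005]
contact_force: [-0.1, 0.7, -2.9]
opening: 0.0187
```

```bash
python3 - <<'E'
from h import *
o=st(); d=ctrl.get_image("wrist"); cv2.imwrite("pics/w3.png",d["frame"])
E
```

```text
t 8.65 pos [ 0.4315 -0.2114  0.1092] jaw deg 84.17 zdir [ 0.0046 -0.0033 -1.    ] F [-0.1  0.7 -2.9] open 0.0187 q6 -2.08
```

View pics/w3.png

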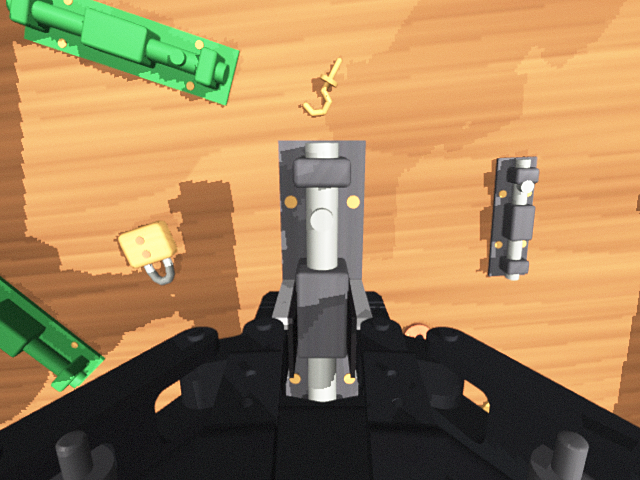

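The bolt is held and level. Carrying it over the long tin.

Call:
carry_out --pt "0.25 0.96 0 0 0 0.2 0" --pt "0.25 0.96 0 0 0 0.2 0" --pt "0.25 0.96 0 0 0 0 0" --pt "0.25 0.96 0 0 0 0 0" --pt "0.25 0.96 0 0 0 0 0" --pt "0.25 0.96 0 0 0 0 0" --pt "0.25 0.96 0 0 0 0 0" --pt "0.25 0.96 0 0 0 0 0" --pt "0.25 0.96 0 0 0 0 0"

```text
t: 9.6
tool_pos: [0.4847, 0.0068, 0.1037]
tool_rot: [-0.097, -3.136, -0.001]
contact_force: [0.3, -0.2, -2.0]
opening: 0.0187
```

Call:
carry_out --pt "0.25 0.96 0 0 0 0 0" --pt "0.25 0.96 0 0 0 0 0" --pt "0.25 0.96 0 0 0 0 0" --pt "0.25 0.96 0 0 0 0 0" --pt "0.25 0.96 0 0 0 0 0" --pt "0.25 0.96 0 0 0 0 0" --pt "0.25 0.96 0 0 0 0 0" --pt "0.25 0.96 0 0 0 0 0" --pt "0.2 0.93 0 0 0 0 0" --pt "0 0 0 0 0 0 0" --pt "0 0 0 0 0 0 0"

```text
t: 10.7
tool_pos: [0.5398, 0.2206, 0.104]
tool_rot: [-0.095, -3.136, 0.003]
contact_force: [-0.7, 0.1, -1.6]
opening: 0.0188
```

```bash
python3 - <<'E'
from h import *
o=st(); d=ctrl.get_image("wrist"); cv2.imwrite("pics/w4.png",d["frame"])
for n in ("long_tin","square_tin","round_tin"):
    for r in ctrl.trace(d,n)[:2]: print(n,"%.2f"%r["p"],np.round(np.array(r["rect"])*[640,480,640,480]),rect(r["mask"],d,.017,o))
d=ctrl.get_image("top"); cv2.imwrite("pics/t4.png",d["frame"])
E
```

```text
t 10.70 pos [0.5398 0.2206 0.104 ] jaw deg 86.51 zdir [-0.0038 -0.0015 -1.    ] F [-0.7  0.1 -1.6] open 0.0188 q6 -1.25
long_tin 0.60 [265. 110. 120. 181.] [514.4 221.3 113.8  72.1  -3.8]
square_tin 0.86 [403. 166. 175. 154.] [547.3 327.2 102.8 100.8  85.3]
round_tin 0.77 [ 83. 178. 142. 133.] [534.5 110.9  91.6  90.1 -73.6]
```

View pics/w4.png

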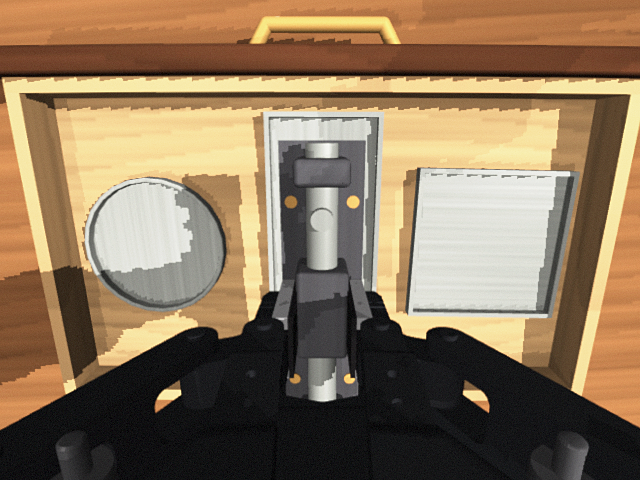

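View pics/t4.png

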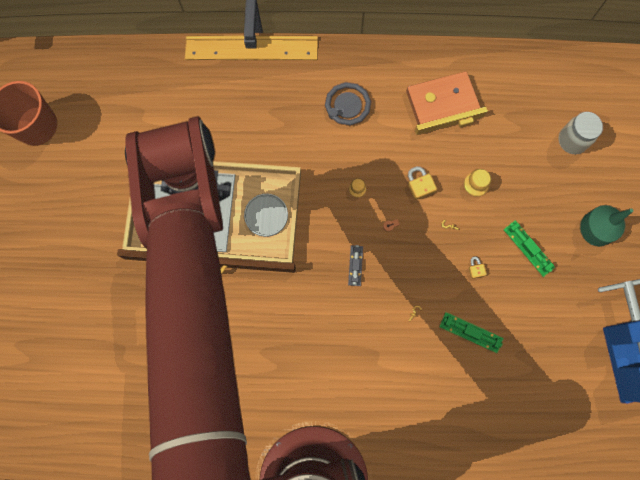

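The wrist view shows the long tin (265–383, 112–290) directly under the bolt and parallel to it. Lowering.

Call:
carry_out --pt "0.04 -0.04 -0.7 0 0 0 0" --pt "0 0 -0.8 0 0 0 0" --pt "0 0 -0.8 0 0 0 0" --pt "0 0 -0.5 0 0 0 0" --pt "0 0 -0.3 0 0 0 0" --pt "0 0 0 0 0 0 0" --pt "0 0 0 0 0 0 0"

```text
t: 11.65
tool_pos: [0.5429, 0.2199, 0.0296]
tool_rot: [0.097, 3.139, 0.0]
contact_force: [1.0, -0.5, -1.8]
opening: 0.0185
```

```bash
python3 - <<'E'
from h import *
o=st(); d=ctrl.get_image("wrist"); cv2.imwrite("pics/w5.png",d["frame"])
E
```

```text
t 11.65 pos [0.5429 0.2199 0.0296] jaw deg 86.45 zdir [ 1.2e-03  2.0e-04 -1.0e+00] F [ 1.  -0.5 -1.8] open 0.0185 q6 -1.25
```

View pics/w5.png

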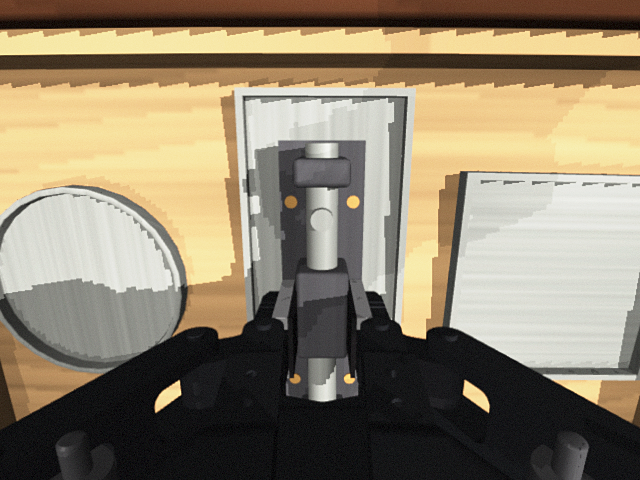

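Call:
carry_out --pt "-0.04 0 -0.2 0 0 0 0" --pt "0 0 -0.14 0 0 0 0" --pt "0 0 -0.08 0 0 0 0" --pt "0 0 0 0 0 0 0"

```text
t: 12.1
tool_pos: [0.5412, 0.2198, 0.0182]
tool_rot: [-0.097, -3.14, 0.0]
contact_force: [0.3, 0.3, -2.7]
opening: 0.0186
```

Call:
carry_out --pt "0 0 -0.04 0 0 0 0" --pt "0 0 0 0 0 0 0"

```text
t: 12.3
tool_pos: [0.5414, 0.2199, 0.018]
tool_rot: [-0.097, -3.14, 0.0]
contact_force: [-2.1, -1.2, 3.0]
opening: 0.0187
```

That's contact with the tin floor. Releasing with a small opening, then rising.

Call:
carry_out --pt "0 0 0 0 0 0 0.4" --pt "0 0 0 0 0 0 0.4" --pt "0 0 0 0 0 0 0.4" --pt "0 0 0.3 0 0 0 0.45" --pt "0 0 1 0 0 0 0.45" --pt "0 0 1 0 0 0 0.45" --pt "0 0 1 0 0 0 0.45" --pt "0 0 1 0 0 0 0.7" --pt "0 0 1 0 0 0 1" --pt "0 0 0 0 0 0 1"

```text
t: 13.3
tool_pos: [0.5441, 0.2206, 0.1553]
tool_rot: [0.097, 3.131, 0.004]
contact_force: [0.1, 0.8, 0.9]
opening: 0.0799
```

```bash
python3 - <<'E'
from h import *
o=st(); d=ctrl.get_image("wrist"); cv2.imwrite("pics/w6.png",d["frame"])
E
```

```text
t 13.30 pos [0.5441 0.2206 0.1553] jaw deg 86.46 zdir [ 0.0089  0.0023 -1.    ] F [0.1 0.8 0.9] open 0.0799 q6 -1.25
```

View pics/w6.png

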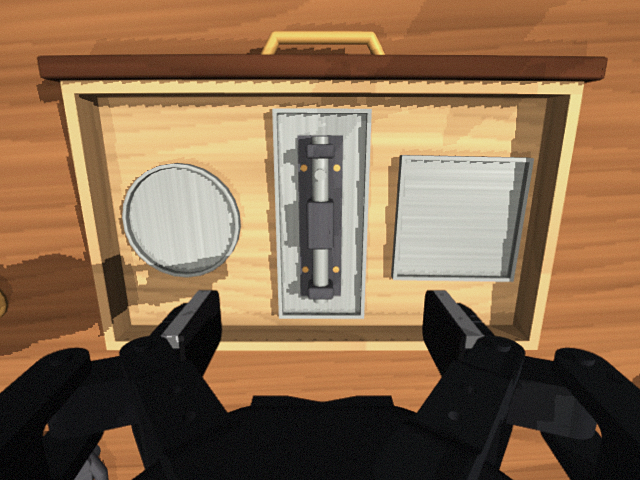

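The bolt lies centred in the long tin. Next is the padlock.

Call:
carry_out --pt "0.12 -0.97 0.1 0 0 0.25 1" --pt "0.12 -0.97 0.1 0 0 0.25 1" --pt "0.12 -0.97 0.1 0 0 0.25 1" --pt "0.12 -0.97 0.1 0 0 0.25 1" --pt "0.12 -0.97 0.1 0 0 0.25 1" --pt "0.12 -0.97 0.1 0 0 0.25 1" --pt "0.12 -0.97 0.1 0 0 0.25 1" --pt "0.12 -0.97 0.1 0 0 0.25 1" --pt "0.12 -0.97 0.1 0 0 0.25 1"

```text
t: 14.25
tool_pos: [0.5673, 0.0007, 0.1705]
tool_rot: [0.257, -3.128, -0.001]
contact_force: [1.4, -0.2, 0.3]
opening: 0.0855
```

Call:
carry_out --pt "0.12 -0.97 0 0 0 0.25 1" --pt "0.12 -0.97 0 0 0 0.25 1" --pt "0.12 -0.97 0 0 0 0.25 1" --pt "0.12 -0.97 0 0 0 0.25 1" --pt "0.12 -0.97 0 0 0 0.25 1" --pt "0.12 -0.97 0 0 0 0.25 1" --pt "0.12 -0.97 0 0 0 0.25 1" --pt "0.12 -0.97 0 0 0 0.25 1" --pt "0.12 -0.97 0 0 0 0.2 1" --pt "0 0 0 0 0 0 1" --pt "0 0 0 0 0 0 1"

```text
t: 15.35
tool_pos: [0.5945, -0.2165, 0.1706]
tool_rot: [0.596, -3.082, -0.003]
contact_force: [0.2, 0.9, 0.5]
opening: 0.0854
```

```bash
python3 - <<'E'
from h import *
o=st(); d=ctrl.get_image("wrist"); cv2.imwrite("pics/w7.png",d["frame"])
for n in ("large_padlock","large_knob"):
    for r in ctrl.trace(d,n)[:2]: 
        q=np.round(np.array(r["rect"])*[640,480,640,480])
        print(n,"%.2f"%r["p"],q,rect(r["mask"],d,.012,o))
    for r in ctrl.mark_of(d,n)[:2]:
        px=np.array(r["position"])*[640,480]; print("   mark %.2f"%r["p"],px.round(),toworld(d,px,0,o)[0].round(4))
f=d["frame"][120:300,220:460]; cv2.imwrite("pics/w7c.png",cv2.resize(f,(800,600),interpolation=cv2.INTER_CUBIC))
E
```

```text
t 15.35 pos [ 0.5945 -0.2165  0.1706] jaw deg -68.11 zdir [-0.0023  0.0016 -1.    ] F [0.2 0.9 0.5] open 0.0854 q6 -2.42
large_padlock 0.79 [282. 202.  60.  77.] [ 613.5 -216.5   66.9   51.    22.7]
   mark 0.60 [315. 237.] [ 0.6121 -0.2164  0.    ]
large_knob 0.93 [133. 157.  82.  66.] [ 615.3 -341.    65.6   51.2  -44.6]
   mark 0.98 [180. 187.] [ 0.6136 -0.3394  0.    ]
   mark 0.22 [554. 102.] [ 0.4347 -0.0781  0.    ]
```

View pics/w7.png

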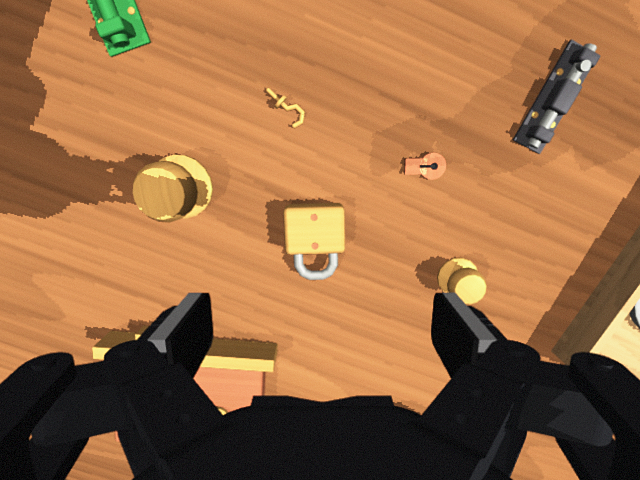

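View pics/w7c.png

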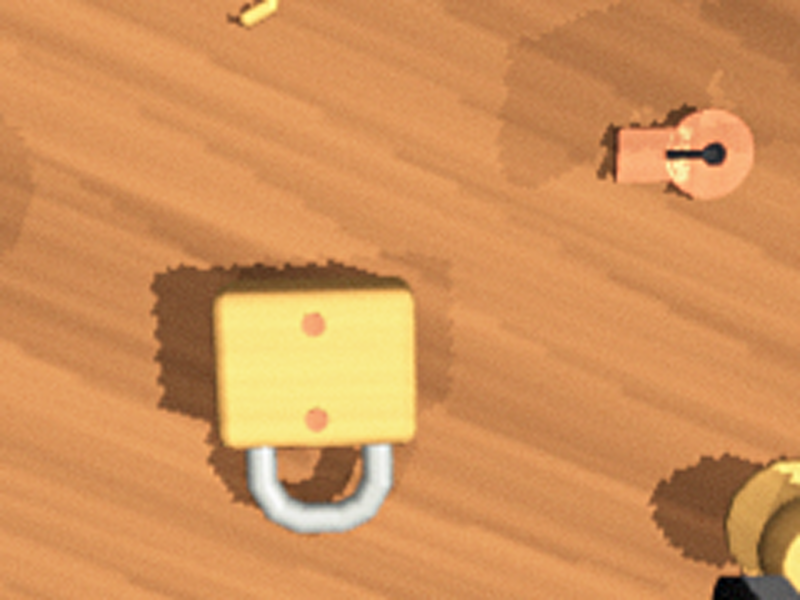

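Crop: large padlock with its block at (285–344, 207–253) px and the shackle pointing to +x. The other candidate, top (478,268), is the small one (about 32 mm). This one's traced size of 67 × 51 mm matches the large padlock.

```bash
python3 - <<'E'
from h import *
o=st(); d=ctrl.get_image("wrist")
w=toworld(d,[(285.1,207.6),(343.9,206.4),(344.2,251.5),(287.2,253.5)],.024,o)[:,:2]
print(w.round(4),w.mean(0)); 
e=w[1]-w[0]; print(np.hypot(*e),np.degrees(np.arctan2(*e[::-1]))); e=w[2]-w[1]; print(np.hypot(*e),np.degrees(np.arctan2(*e[::-1])));e=w[3]-w[0]; print(np.hypot(*e),np.degrees(np.arctan2(*e[::-1])))
E
```

```text
t 15.60 pos [ 0.5952 -0.2157  0.1721] jaw deg -67.99 zdir [-3.e-04  3.e-04 -1.e+00] F [-0.6 -0.  -0.6] open 0.0856 q6 -2.42
[[ 0.5937 -0.2488]
 [ 0.5752 -0.2056]
 [ 0.6098 -0.1907]
 [ 0.629  -0.2337]] [ 0.60193886 -0.21969159]
0.0470227649389863 113.15211484413992
0.03766287316617519 23.241600148388873
0.03841896680831594 23.09920653382631
```

Call:
carry_out --pt "0.24 -0.15 -0.9 0 0 0.15 1" --pt "0 0 -0.9 0 0 0 1" --pt "0 0 -1 0 0 0 1" --pt "0 0 -1 0 0 0 1" --pt "0 0 -1 0 0 0 1" --pt "0 0 -0.9 0 0 0 1" --pt "0 0 -0.5 0 0 0 1" --pt "0 0 0 0 0 0 1" --pt "0 0 0 0 0 0 1"

```text
t: 16.55
tool_pos: [0.6018, -0.2205, 0.0181]
tool_rot: [-0.622, 3.079, -0.001]
contact_force: [-0.4, 0.1, 0.2]
opening: 0.0852
```

```bash
python3 - <<'E'
from h import *
o=st(); d=ctrl.get_image("wrist"); cv2.imwrite("pics/w8.png",d["frame"])
E
```

```text
t 16.55 pos [ 0.6018 -0.2205  0.0181] jaw deg -67.17 zdir [ 1.e-03 -5.e-04 -1.e+00] F [-0.4  0.1  0.2] open 0.0852 q6 -2.44
```

View pics/w8.png

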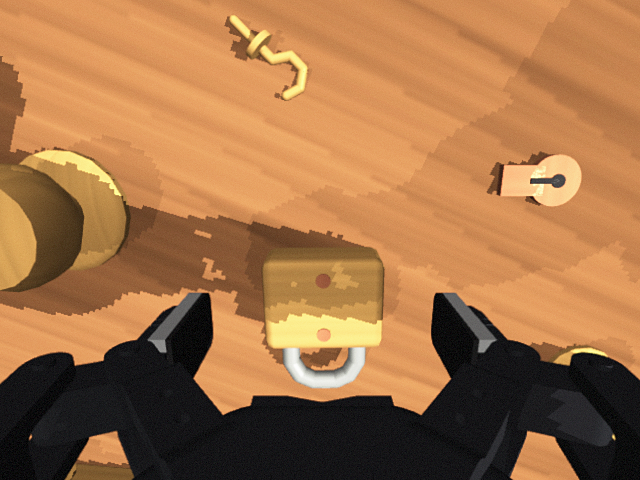

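Call:
carry_out --pt "0 0 -0.3 0 0 0 1" --pt "0 0 -0.18 0 0 0 0.8" --pt "0 0 0 0 0 0 0" --pt "0 0 0 0 0 0 0" --pt "0 0 0 0 0 0 0" --pt "0 0 0 0 0 0 0" --pt "0 0 0 0 0 0 0" --grip_force 60

```text
t: 17.3
tool_pos: [0.6014, -0.2205, 0.0055]
tool_rot: [-0.621, 3.079, -0.0]
contact_force: [0.1, -0.5, -0.2]
opening: 0.0486
```

Call:
carry_out --pt "0 0 0.4 0 0 0 0" --pt "0 0 0.8 0 0 0 0" --pt "0 0 1 0 0 0 0" --pt "0 0 1 0 0 0 0" --pt "0 0 0.8 0 0 0 0" --pt "0 0 0 0 0 0 0" --pt "0 0 0 0 0 0 0"

```text
t: 18.0
tool_pos: [0.601, -0.2203, 0.1052]
tool_rot: [0.621, -3.08, 0.0]
contact_force: [-0.9, -0.9, -3.0]
opening: 0.0487
```

```bash
python3 - <<'E'
from h import *
o=st(); d=ctrl.get_image("wrist"); cv2.imwrite("pics/w9.png",d["frame"])
E
```

```text
t 18.00 pos [ 0.601  -0.2203  0.1052] jaw deg -67.18 zdir [ 0. -0. -1.] F [-0.9 -0.9 -3. ] open 0.0487 q6 -2.44
```

View pics/w9.png

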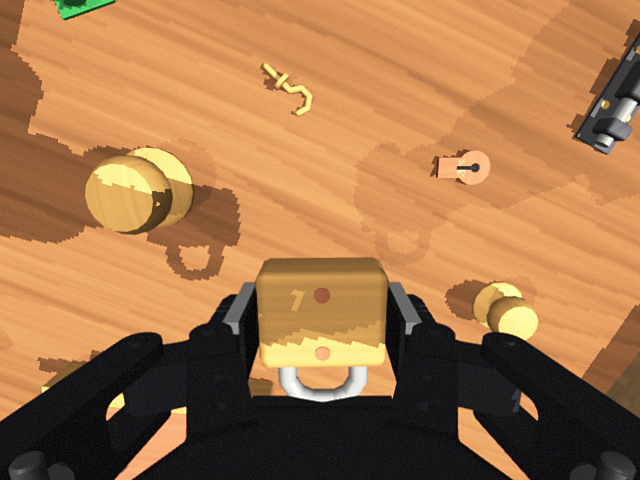

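The padlock is held. Moving it to the square tin.

Call:
carry_out --pt "-0.116 0.955 0 0 0 -0.2 0" --pt "-0.116 0.955 0 0 0 -0.2 0" --pt "-0.116 0.955 0 0 0 -0.2 0" --pt "-0.116 0.955 0 0 0 -0.2 0" --pt "-0.116 0.955 0 0 0 -0.2 0" --pt "-0.116 0.955 0 0 0 -0.2 0" --pt "-0.116 0.955 0 0 0 -0.2 0" --pt "-0.116 0.955 0 0 0 -0.2 0" --pt "-0.116 0.955 0 0 0 -0.2 0" --pt "-0.116 0.955 0 0 0 -0.2 0" --pt "-0.116 0.955 0 0 0 -0.2 0" --pt "-0.116 0.955 0 0 0 -0.2 0"

```text
t: 19.25
tool_pos: [0.5647, 0.0671, 0.1029]
tool_rot: [0.247, -3.128, -0.001]
contact_force: [-0.3, 0.4, -2.8]
opening: 0.0486
```

Call:
carry_out --pt "-0.116 0.955 0 0 0 -0.2 0" --pt "-0.116 0.955 0 0 0 -0.2 0" --pt "-0.116 0.955 0 0 0 -0.2 0" --pt "-0.116 0.955 0 0 0 -0.2 0" --pt "-0.116 0.955 0 0 0 -0.2 0" --pt "-0.116 0.955 0 0 0 -0.2 0" --pt "-0.116 0.955 0 0 0 -0.2 0" --pt "-0.116 0.955 0 0 0 -0.24 0" --pt "-0.116 0.955 0 0 0 -0.2 0" --pt "-0.116 0.955 0 0 0 -0.2 0" --pt "-0.116 0.9 0 0 0 -0.2 0" --pt "0 0 0 0 0 0 0"

```text
t: 20.45
tool_pos: [0.5327, 0.329, 0.1029]
tool_rot: [-0.099, -3.137, 0.001]
contact_force: [0.3, -0.8, -1.8]
opening: 0.0485
```

Call:
carry_out --pt "0 0 -0.5 0 0 0 0" --pt "0 0 -0.7 0 0 0 0" --pt "0 0 -0.5 0 0 0 0" --pt "0 0 0 0 0 0 0" --pt "0 0 0 0 0 0 0"

```text
t: 20.95
tool_pos: [0.5341, 0.3266, 0.0616]
tool_rot: [-0.104, -3.138, 0.001]
contact_force: [0.3, 0.5, -2.3]
opening: 0.0485
```

```bash
python3 - <<'E'
from h import *
o=st(); d=ctrl.get_image("wrist"); cv2.imwrite("pics/w10.png",d["frame"])
for n in ("square_tin",):
    for r in ctrl.trace(d,n)[:2]: print(n,"%.2f"%r["p"],np.round(np.array(r["rect"])*[640,480,640,480]),rect(r["mask"],d,.017,o))
E
```

```text
t 20.95 pos [0.5341 0.3266 0.0616] jaw deg 86.19 zdir [-1.8e-03 -9.0e-04 -1.0e+00] F [ 0.3  0.5 -2.3] open 0.0485 q6 -1.07
square_tin 0.68 [234. 193. 192. 178.] [523.8 330.8  99.5  53.9  85.3]
```

View pics/w10.png

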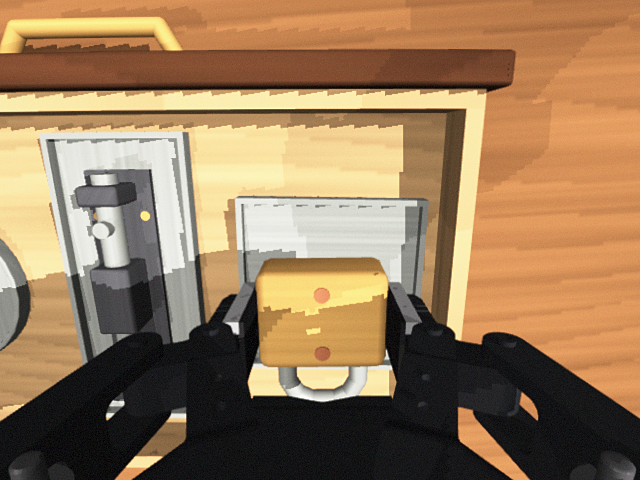

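Padlock is above the square tin (237–425, 200–365). I'll lower it with +2.5 mm in y.

Call:
carry_out --pt "0.02 0.1 -0.5 0 0 0 0" --pt "0 0 -0.6 0 0 0 0" --pt "0 0 -0.4 0 0 0 0" --pt "0 0 -0.2 0 0 0 0" --pt "0 0 0 0 0 0 0" --pt "0 0 0 0 0 0 0"

```text
t: 21.65
tool_pos: [0.5351, 0.3299, 0.0203]
tool_rot: [0.103, 3.14, 0.0]
contact_force: [0.5, 0.1, -2.8]
opening: 0.0486
```

Call:
carry_out --pt "0 -0.03 -0.12 0 0 0 0" --pt "0 0 -0.05 0 0 0 0" --pt "0 0 0 0 0 0 0"

```text
t: 21.95
tool_pos: [0.5354, 0.3292, 0.0165]
tool_rot: [0.103, 3.139, 0.001]
contact_force: [0.8, -0.7, -1.7]
opening: 0.0482
```

Call:
carry_out --pt "0 0 -0.05 0 0 0 0" --pt "0 0 0 0 0 0 0"

```text
t: 22.15
tool_pos: [0.5354, 0.3292, 0.0164]
tool_rot: [0.103, 3.14, -0.0]
contact_force: [-3.1, -2.7, 5.4]
opening: 0.0488
```

Contact with the floor. Releasing.

Call:
carry_out --pt "0 0 0 0 0 0 0.72" --pt "0 0 0 0 0 0 0.72" --pt "0 0 0 0 0 0 0.72" --pt "0 0 0.3 0 0 0 0.72" --pt "0 0 0.8 0 0 0 0.72" --pt "0 0 1 0 0 0 0.72" --pt "0 0 1 0 0 0 0.8" --pt "0 0 1 0 0 0 1" --pt "0 0 1 0 0 0 1" --pt "0 0 0 0 0 0 1"

```text
t: 23.15
tool_pos: [0.5378, 0.3304, 0.148]
tool_rot: [0.103, 3.132, 0.007]
contact_force: [-0.2, 0.3, 1.1]
opening: 0.0854
```

```bash
python3 - <<'E'
from h import *
o=st(); d=ctrl.get_image("wrist"); cv2.imwrite("pics/w11.png",d["frame"])
E
```

```text
t 23.15 pos [0.5378 0.3304 0.148 ] jaw deg 86.24 zdir [ 0.0084  0.0039 -1.    ] F [-0.2  0.3  1.1] open 0.0854 q6 -1.07
```

View pics/w11.png

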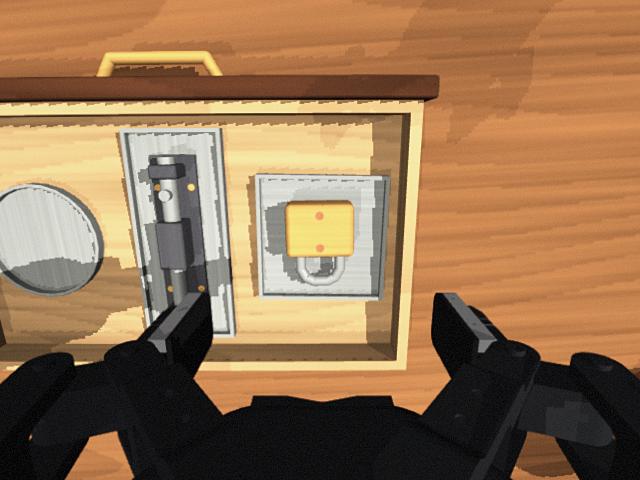

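Padlock is flat in the square tin. Now the knob.

Call:
carry_out --pt "0.113 -0.99 0.1 0 0 0 1" --pt "0.113 -0.99 0.1 0 0 0 1" --pt "0.113 -0.99 0.1 0 0 0 1" --pt "0.113 -0.99 0.1 0 0 0 1" --pt "0.113 -0.99 0.1 0 0 0 1" --pt "0.113 -0.99 0.1 0 0 0 1" --pt "0.113 -0.99 0.1 0 0 0 1" --pt "0.113 -0.99 0.1 0 0 0 1" --pt "0.113 -0.99 0.1 0 0 0 1" --pt "0.113 -0.99 0.1 0 0 0 1" --pt "0.113 -0.99 0.1 0 0 0 1" --pt "0.113 -0.99 0.1 0 0 0 1"

```text
t: 24.4
tool_pos: [0.568, 0.0312, 0.1705]
tool_rot: [-0.103, -3.137, -0.0]
contact_force: [0.1, -0.6, 0.4]
opening: 0.0853
```

Call:
carry_out --pt "0.113 -0.99 0.1 0 0 0 1" --pt "0.113 -0.99 0.1 0 0 0 1" --pt "0.113 -0.99 0.1 0 0 0 1" --pt "0.113 -0.99 0 0 0 0 1" --pt "0.113 -0.99 0 0 0 0 1" --pt "0.113 -0.99 0 0 0 0 1" --pt "0.113 -0.99 0 0 0 0 1" --pt "0.113 -0.99 0 0 0 0 1" --pt "0.113 -0.99 0 0 0 0 1" --pt "0.113 -0.99 0 0 0 0 1" --pt "0.113 -0.99 0 0 0 0 1" --pt "0.113 -0.99 0 0 0 0 1"

```text
t: 25.6
tool_pos: [0.6021, -0.2655, 0.1777]
tool_rot: [-0.103, -3.137, -0.002]
contact_force: [-0.7, 0.1, 0.1]
opening: 0.0855
```

Call:
carry_out --pt "0.113 -0.99 0 0 0 0 1" --pt "0.113 -0.99 0 0 0 0 1" --pt "0.113 -0.9 0 0 0 0 1" --pt "0 0 0 0 0 0 1" --pt "0 0 0 0 0 0 1"

```text
t: 26.1
tool_pos: [0.6106, -0.3365, 0.178]
tool_rot: [-0.104, -3.138, -0.003]
contact_force: [0.3, 0.2, -0.3]
opening: 0.0856
```

```bash
python3 - <<'E'
from h import *
o=st(); d=ctrl.get_image("wrist"); cv2.imwrite("pics/w12.png",d["frame"])
for n in ("large_knob",):
    for r in ctrl.trace(d,n)[:2]: print(n,"%.2f"%r["p"],np.round(np.array(r["rect"])*[640,480,640,480]))
    for r in ctrl.mark_of(d,n)[:2]:
        px=np.array(r["position"])*[640,480]; print("   mark %.2f"%r["p"],px.round(),toworld(d,px,0,o)[0].round(4))
f=d["frame"][130:310,210:450]; cv2.imwrite("pics/w12c.png",cv2.resize(f,(800,600),interpolation=cv2.INTER_CUBIC))
E
```

```text
t 26.10 pos [ 0.6106 -0.3365  0.178 ] jaw deg 86.19 zdir [-0.0021  0.002  -1.    ] F [ 0.3  0.2 -0.3] open 0.0856 q6 -2.11
large_knob 0.67 [288. 190.  63.  71.]
   mark 0.88 [318. 220.] [ 0.6133 -0.3408  0.    ]
```

View pics/w12.png

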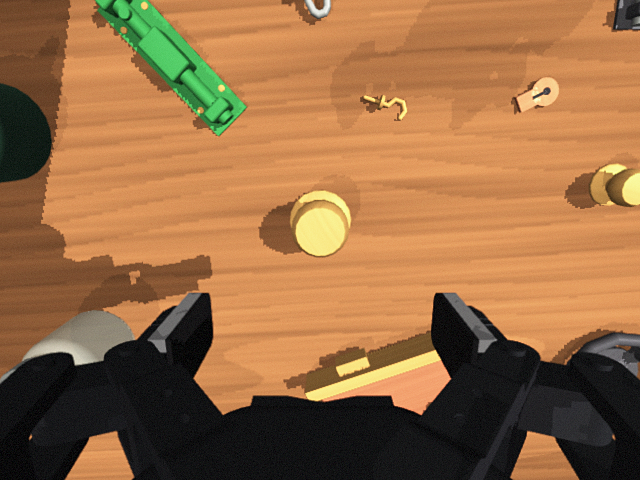

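View pics/w12c.png

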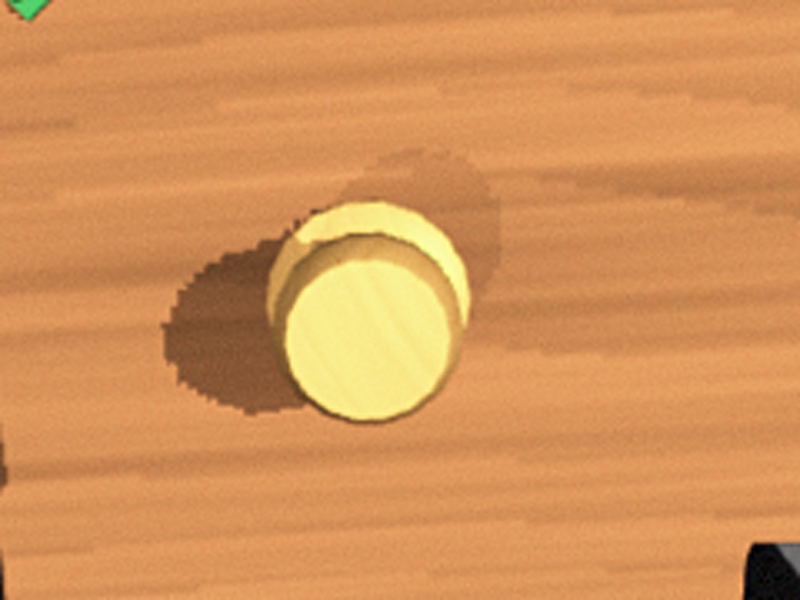

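The knob at (320,224), with band about 46 mm and foot about 54 mm, is the large one. The small one is at (618,186). Working out its centre:

```bash
python3 - <<'E'
from h import *
o=st(); d=ctrl.get_image("wrist")
for px,z in [((320.6,228.4),.034),((320.7,220.9),.004),((320.7,232),.048)]: print(toworld(d,px,z,o)[0].round(4))
for a,b,z in [((292.2,228),(348.9,228),.033),((290.4,221),(351,221),.004)]:
    w=toworld(d,[a,b],z,o); print(np.hypot(*(w[1]-w[0])[:2]))
E
```

```text
t 26.25 pos [ 0.6111 -0.3357  0.1791] jaw deg 86.28 zdir [-9.e-04  9.e-04 -1.e+00] F [0.1 0.5 0.3] open 0.0851 q6 -2.12
[ 0.614  -0.3377  0.034 ]
[ 0.6143 -0.3377  0.004 ]
[ 0.6135 -0.3376  0.048 ]
0.04569518750897877
0.053497667415009796
```

Call:
carry_out --pt "0.12 -0.08 -0.9 0 0 0 1" --pt "0 0 -0.9 0 0 0 1" --pt "0 0 -1 0 0 0 1" --pt "0 0 -1 0 0 0 1" --pt "0 0 -0.9 0 0 0 1" --pt "0 0 -0.8 0 0 0 1" --pt "0 0 -0.6 0 0 0 1" --pt "0 0 -0.3 0 0 0 1" --pt "0 0 0 0 0 0 1" --pt "0 0 0 0 0 0 1"

```text
t: 27.3
tool_pos: [0.6149, -0.3392, 0.0208]
tool_rot: [0.103, 3.139, -0.001]
contact_force: [0.1, -0.1, 1.5]
opening: 0.0856
```

```bash
python3 - <<'E'
from h import *
o=st(); d=ctrl.get_image("wrist"); cv2.imwrite("pics/w13.png",d["frame"])
E
```

```text
t 27.30 pos [ 0.6149 -0.3392  0.0208] jaw deg 86.24 zdir [ 1.2e-03 -8.0e-04 -1.0e+00] F [ 0.1 -0.1  1.5] open 0.0856 q6 -2.12
```

View pics/w13.png

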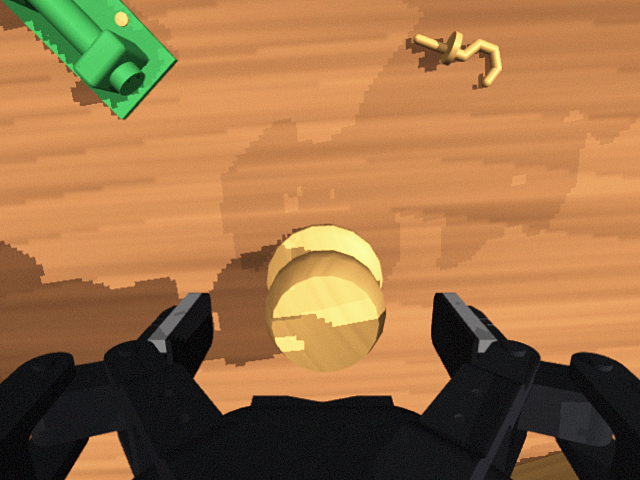

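The knob is between the jaws, about 1 mm to the +y side. I'll correct that, go down 9.5 mm and close.

Call:
carry_out --pt "-0.04 0.05 -0.2 0 0 0 1" --pt "0 0 -0.18 0 0 0 1" --pt "0 0 0 0 0 0 0" --pt "0 0 0 0 0 0 0" --pt "0 0 0 0 0 0 0" --pt "0 0 0 0 0 0 0" --pt "0 0 0 0 0 0 0" --pt "0 0 0 0 0 0 0"

```text
t: 28.15
tool_pos: [0.6136, -0.338, 0.0107]
tool_rot: [0.103, 3.139, -0.001]
contact_force: [-0.1, -0.1, 1.0]
opening: 0.0442
```

Call:
carry_out --pt "0 0 0.3 0 0 0 0" --pt "0 0 0.6 0 0 0 0" --pt "0 0 0.9 0 0 0 0" --pt "0 0 1 0 0 0 0" --pt "0 0 0.8 0 0 0 0" --pt "0 0 0.3 0 0 0 0" --pt "0 0 0 0 0 0 0"

```text
t: 28.85
tool_pos: [0.6141, -0.3382, 0.11]
tool_rot: [0.103, 3.137, -0.003]
contact_force: [0.1, 0.6, -3.1]
opening: 0.0435
```

```bash
python3 - <<'E'
from h import *
o=st(); d=ctrl.get_image("wrist"); cv2.imwrite("pics/w14.png",d["frame"])
d=ctrl.get_image("side"); cv2.imwrite("pics/s14.png",cv2.resize(d["frame"][120:345,380:680],(800,600)))
E
```

```text
t 28.85 pos [ 0.6141 -0.3382  0.11  ] jaw deg 86.23 zdir [ 0.0027 -0.0018 -1.    ] F [ 0.1  0.6 -3.1] open 0.0435 q6 -2.11
```

View pics/w14.png

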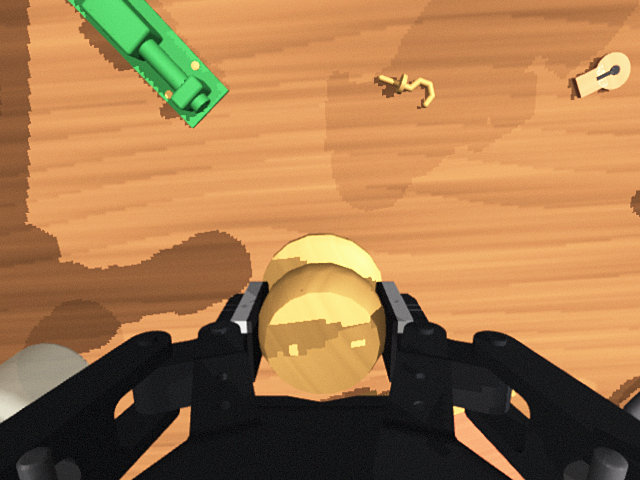

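View pics/s14.png

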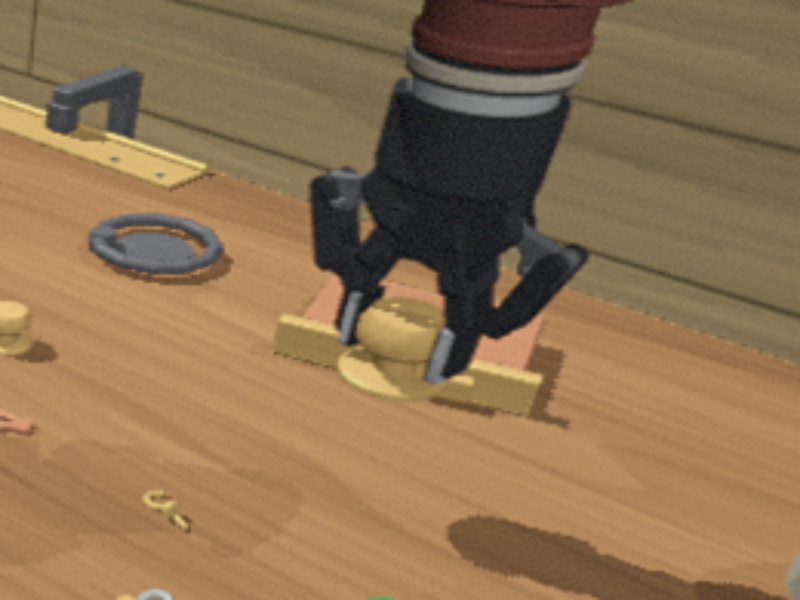

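The knob is held upright. Moving it to the round tin.

Call:
carry_out --pt "-0.166 0.6 0 0 0 0 0" --pt "-0.166 0.945 0 0 0 0 0" --pt "-0.166 0.945 0 0 0 0 0" --pt "-0.166 0.945 0 0 0 0 0" --pt "-0.166 0.945 0 0 0 0 0" --pt "-0.166 0.945 0 0 0 0 0" --pt "-0.166 0.945 0 0 0 0 0" --pt "-0.166 0.945 0 0 0 0 0" --pt "-0.166 0.945 0 0 0 0 0" --pt "-0.166 0.945 0 0 0 0 0"

```text
t: 29.95
tool_pos: [0.5701, -0.1079, 0.1061]
tool_rot: [-0.103, -3.137, -0.002]
contact_force: [0.8, 0.9, -2.8]
opening: 0.0443
```

Call:
carry_out --pt "-0.166 0.945 0 0 0 0 0" --pt "-0.166 0.945 0 0 0 0 0" --pt "-0.166 0.945 0 0 0 0 0" --pt "-0.166 0.945 0 0 0 0 0" --pt "-0.166 0.945 0 0 0 0 0" --pt "-0.166 0.945 0 0 0 0 0" --pt "-0.166 0.945 0 0 0 0 0" --pt "-0.166 0.945 0 0 0 0 0" --pt "-0.166 0.945 0 0 0 0 0" --pt "0 0.345 0 0 0 0 0" --pt "0 0 0 0 0 0 0"

```text
t: 31.05
tool_pos: [0.5332, 0.1123, 0.1067]
tool_rot: [-0.1, -3.138, 0.0]
contact_force: [-0.4, -1.1, -3.4]
opening: 0.0437
```

Call:
carry_out --pt "0 0 -0.5 0 0 0 0" --pt "0 0 -0.7 0 0 0 0" --pt "0 0 -0.6 0 0 0 0" --pt "0 0 0 0 0 0 0" --pt "0 0 0 0 0 0 0"

```text
t: 31.55
tool_pos: [0.534, 0.1106, 0.0619]
tool_rot: [-0.105, -3.138, 0.0]
contact_force: [0.6, -0.7, -2.8]
opening: 0.0441
```

```bash
python3 - <<'E'
from h import *
o=st(); d=ctrl.get_image("wrist"); cv2.imwrite("pics/w15.png",d["frame"])
E
```

```text
t 31.55 pos [0.534  0.1106 0.0619] jaw deg 86.18 zdir [-1.7e-03 -2.0e-04 -1.0e+00] F [ 0.6 -0.7 -2.8] open 0.0441 q6 -1.44
```

View pics/w15.png

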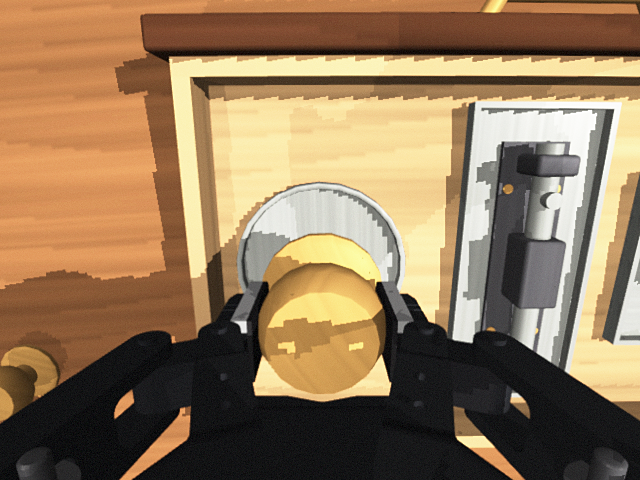

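Aligned over the round tin (240–404, 184–). Lowering to TCP z of about 0.022.

Call:
carry_out --pt "0 0 -0.5 0 0 0 0" --pt "0 0 -0.5 0 0 0 0" --pt "0 0 -0.3 0 0 0 0" --pt "0 0 -0.1 0 0 0 0" --pt "0 0 0 0 0 0 0" --pt "0 0 0 0 0 0 0"

```text
t: 32.2
tool_pos: [0.5347, 0.1113, 0.028]
tool_rot: [0.103, 3.14, 0.0]
contact_force: [-0.2, 0.1, -2.0]
opening: 0.0442
```

Call:
carry_out --pt "0 0 -0.16 0 0 0 0" --pt "0 0 -0.08 0 0 0 0" --pt "0 0 0 0 0 0 0"

```text
t: 32.5
tool_pos: [0.5346, 0.1112, 0.0218]
tool_rot: [0.103, 3.14, 0.0]
contact_force: [-0.2, 1.2, -3.4]
opening: 0.0439
```

Call:
carry_out --pt "0 0 -0.04 0 0 0 0" --pt "0 0 0 0 0 0 0"

```text
t: 32.7
tool_pos: [0.5346, 0.1113, 0.0217]
tool_rot: [-0.103, -3.14, 0.0]
contact_force: [-4.2, -0.2, 3.9]
opening: 0.0438
```

Call:
carry_out --pt "0 0 0 0 0 0 0.75" --pt "0 0 0 0 0 0 0.75" --pt "0 0 0 0 0 0 0.75" --pt "0 0 0 0 0 0 0.75" --pt "0 0 0.3 0 0 0 0.75" --pt "0 0 0.8 0 0 0 0.75" --pt "0 0 1 0 0 0 0.75" --pt "0 0 1 0 0 0 0.75" --pt "0 0 1 0 0 0 1" --pt "0 0 1 0 0 0 1" --pt "0 0 1 0 0 0 1" --pt "0 0 0 0 0 0 1"

```text
t: 33.9
tool_pos: [0.5372, 0.1114, 0.1787]
tool_rot: [0.103, 3.131, 0.001]
contact_force: [0.8, 0.2, -0.1]
opening: 0.0854
```

Call:
carry_out --pt "-0.4 -1 0 0 0 0 1" --pt "-0.4 -1 0 0 0 0 1" --pt "-0.4 -1 0 0 0 0 1" --pt "-0.4 -1 0 0 0 0 1" --pt "-0.4 -1 0 0 0 0 1" --pt "-0.4 -1 0 0 0 0 1" --pt "-0.4 -1 0 0 0 0 1" --pt "-0.4 -1 0 0 0 0 1" --pt "-0.4 -1 0 0 0 0 1" --pt "-0.4 -1 0 0 0 0 1" --pt "0 0 0 0 0 0 1" --pt "0 0 0 0 0 0 1"

```text
t: 35.1
tool_pos: [0.4341, -0.1388, 0.1726]
tool_rot: [-0.106, -3.139, -0.001]
contact_force: [0.2, -0.2, -0.2]
opening: 0.0855
```

```bash
python3 - <<'E'
from h import *
o=st()
for n in("top","side"):
    d=ctrl.get_image(n); cv2.imwrite(f"pics/{n}16.png",d["frame"])
    if n=="top":
        zs=dict(large_bolt=.012+.011,small_bolt=.009,large_padlock=.03,small_padlock=.01,large_knob=.04,small_knob=.02)
        for k,z in zs.items():
            for r in ctrl.trace(d,k)[:3]: print(k,"%.2f"%r["p"],np.round(np.array(r["rect"])*[640,480,640,480]),rect(r["mask"],d,z))
        cv2.imwrite("pics/t16c.png",cv2.resize(d["frame"][145:280,115:310],(800,554),interpolation=cv2.INTER_CUBIC))
    else: cv2.imwrite("pics/s16c.png",cv2.resize(d["frame"][150:255,195:365],(800,494),interpolation=cv2.INTER_CUBIC))
E
```

```text
t 35.10 pos [ 0.4341 -0.1388  0.1726] jaw deg 86.15 zdir [-7.e-04  9.e-04 -1.e+00] F [ 0.2 -0.2 -0.2] open 0.0855 q6 -1.98
large_bolt 0.98 [439. 311.  61.  40.] [ 295.  -311.9  130.7   35.7   66.4]
large_bolt 0.58 [202. 182.  23.  63.] [540.6 219.5 133.2  37.5  -3.1]
large_bolt 0.56 [503. 218.  48.  60.] [ 469.  -437.6  128.    35.6   38.9]
large_padlock 0.72 [349. 180.  19.  15.] [ 5.917e+02 -7.840e+01  3.690e+01  3.130e+01  3.000e-01]
large_padlock 0.63 [148. 191.  29.  30.] [547.5 328.2  64.9  53.6   0.6]
small_padlock 0.67 [470. 260.  17.  18.] [ 428.8 -330.    40.1   29.4   -1.7]
large_knob 0.87 [253. 200.  27.  26.] [530.1 110.6  55.2  51.6   1.7]
small_knob 0.59 [349. 180.  18.  16.] [594.7 -79.8  37.2  33.7   0.8]
```

View pics/top16.png

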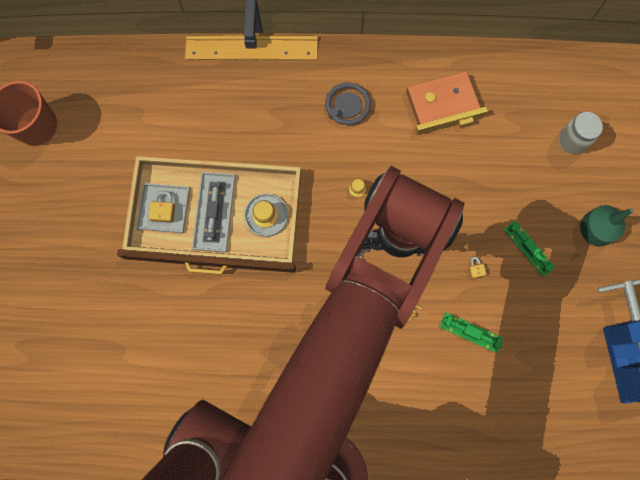

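View pics/t16c.png

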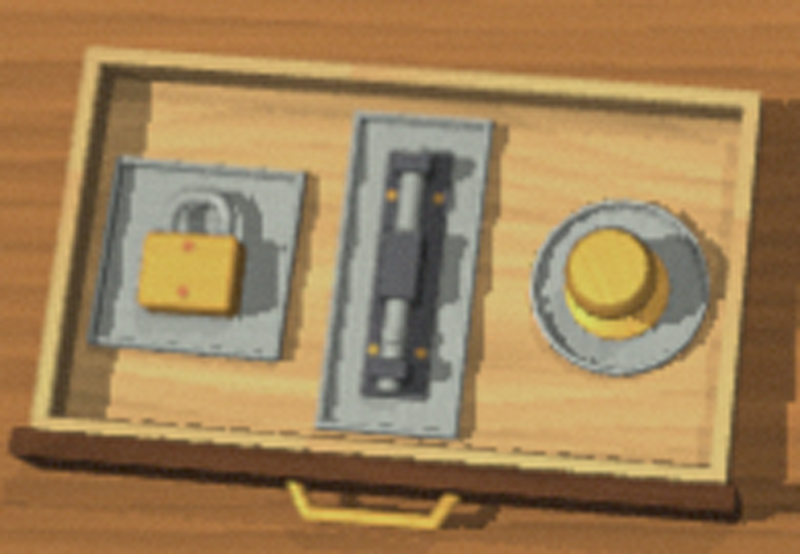

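View pics/s16c.png

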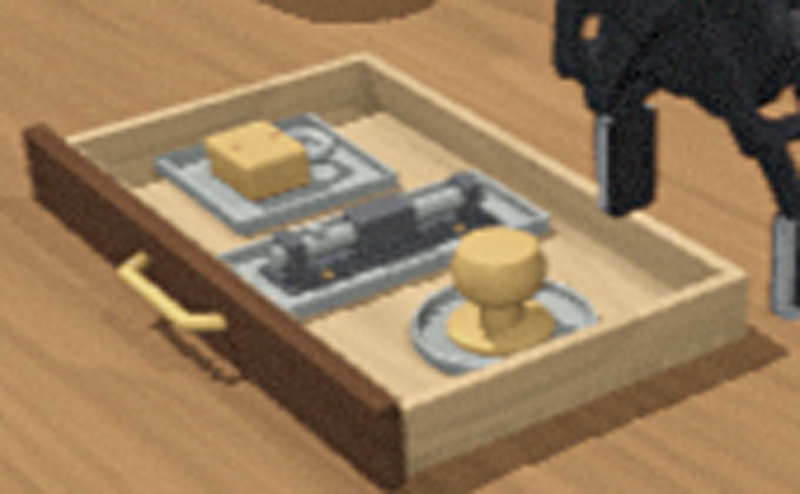

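All three large pieces sit inside their tins, with the knob upright. The small padlock and small knob have not moved. The small bolt is hidden under the arm in this view, but it had not moved in the later wrist views. Handing in.

```bash
python3 - <<'E'
from h import *
st(); print(ctrl.finish_job())
E
```

```text
t 35.50 pos [ 0.4346 -0.1383  0.1733] jaw deg 86.29 zdir [-0.e+00  1.e-04 -1.e+00] F [-0.6  0.4  0.6] open 0.0854 q6 -1.98
the job is handed in; nothing more can be done
None
```

The large bolt, then the large padlock, then the large knob are in the drawer, each placed in its tin until the wrist force showed it touching the floor. I handed the job in at 35.5 s with the gripper open and clear of everything.

- **Placement:** the last top and side pictures show the bolt lengthwise in the long tin, the padlock flat in the square tin and the knob upright in the round tin. The bolt and padlock are within about 2 mm of their tin centres, and the knob within about 5 mm.
- **Small pieces:** the small padlock and small knob measured where they started, to within a few mm. The small bolt was hidden by the arm in the final top picture, so I did not re-measure it there. It was never touched, and the partial views of it in later wrist pictures showed nothing disturbed.
- **Disagreements:** the networks also reported the green look-alikes as `large_bolt`, and once the small knob as `large_padlock`. I ruled these out by colour and size.

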